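Find the worn spring foot and push its reject tag down

ROBOT

A 7-joint arm with a two-finger parallel gripper is mounted at the origin on the work surface. World frame = base frame: x ahead of the robot, y to its left, z up, the work surface at z = 0. Lengths are in m, angles in rad, forces in N, time in s.
With the tool pointing down it reaches from about 0.4 to 0.85 m from the base axis. Payload 10.4 kg.
Tool frame: the origin (TCP) lies midway between the tips of the shut fingers; the grasp point (between the pads) lies 19 mm behind it (manip.hold_point_z is the distance from the TCP to the grasp point, in m); z points along the fingers, y is the line along which they close (so a half turn about z gives the same grasp; the last joint's range is limited). The gripper opens to 85 mm and grips with 20 to 120 N. Pads are 22 mm wide; open, the fingers measure 114 mm over their backs; the gripper's body (76 mm by 85 mm) begins 54 mm behind the grasp point. The pads swing forward as they close: fully open they stand 13 mm farther back than shut.
Start: joints at [1.253, 0.332, -0.065, 1.46, 0.022, 1.35, -0.088], TCP at [0.182, -0.598, 0.231] pointing down, gripper open.
Joint ranges: [-2.6, 2.6], [-0.5, 2.12], [-1.47, 1.34], [0.16, 2.42], [-1.27, 4.41], [0.06, 2.06], [-2.6, 2.6]. Speed limits (rad/s): [2.22, 2.22, 2.79, 2.79, 3.14, 3.14, 3.14].

INTERFACE

Orientations are given as a unit quaternion [x, y, z, w].
In Python, from workcell import manip, eyes, job gives the robot as it stands.
- The arm moves only by the shell command python3 -m crank 'ROWS' [FORCE]. ROWS is JSON, a list that holds one entry, the list of rows, each a list of 7 numbers: the finger opening in cm, from 0 to 8.54, then the shift along the world's x, y, z in cm, then the turn, a rotation vector about the world's x, y, z in degrees. In form: [[[hand, x, y, z, ax, ay, az], ...]]. A call has 1 to 20 rows; each row shifts and turns the commanded pose from where the row before left it; what a row does not reach is not made up. A row lasts 1/8 s, in which the tool goes at most 62.5 mm and 10.7 degrees, less where a joint would pass 70% of its speed; a pose out of reach is approached as far as the arm can. A call with a gripper value outside its range is refused whole. The fingers move at their own pace and stop on an object; FORCE is the grip in N (left out, the last holds). Time passes only in rows, so rows that do not move let the fingers close. It gives the time, the measured TCP pose, the force, the opening and the grip force at its end, in the units of the state.
- manip.get_obs(): the state, without advancing time (a new reading comes with each control period).
- eyes.camera(name): name is "scene" or "top" or "wrist"; returns (picture, depth): 420x560x3 uint8, red, green, blue; 420x560 float32, m along the optical axis (not along the pixel's ray), 0 where there is no reading.
- eyes.camera_params(name): a dict with "fx", "fy", "cx", "cy" (pixels), "world_from_camera" (4x4, takes a point from camera to world coordinates); the wrist camera has in their place "hand_eye" (4x4, takes a point from camera to tool coordinates, whose origin is the TCP and whose axes are the flange's). Camera axes: x right, y down, z forward; pixel columns grow to the right and rows downward; lengths in m; the calibration is good to about 2 mm. A picture is of the moment at which its call begins: read the wrist's pose just before it. camera_params takes no time and is no camera call.
- job.hand_in(): hands the job in; it is judged then, once.
The state is a dict: "clock": time; "joint_pos": joint angles; "joint_velocities": joint speeds; "tau": joint torques, N m; "position": TCP position; "ee_rot": TCP orientation; "ft_force": force on the tool from outside, world axes, zero at the start; "torque": the same for the moment, N m; "grip_width": opening from 0.0 (shut) to 1.0 (fully open); "grasp_force": force on a finger pad.
Only numpy, scipy, OpenCV 4.12 (cv2) and the standard library are available. Lean on these libraries where they do the work, as an engineer would, in place of code of your own. Each camera call takes 0.05 s, during which the arm holds its last target. There are 200 camera calls.

TASK

Three spring feet of the paper drill stand on check stands in a row. With the fingertips, press the round pad of each one down a few millimetres and let it spring back, going from the robot's left to its right, to find which spring is softest; then push the red tag on that stand all the way down and move clear. Leave the other two tags up, do not pick up or shove the stands, and leave everything else on the bench alone.

Things in the scene. Friction and masses are not known exactly. Their poses are not given: they have to be found in the camera images.
- stand_a: one of three identical-looking check stands in a row across the bench (left, middle, right: any of them may be in any place), 0.8 kg, loose on the bench: a white base plate 130 x 80 x 12 mm high, carrying a round spring pad and a red tag. Origin at the centre of its underside, on the bench; z up. Its own x axis points along the 130 mm, from the pad to the tag, roughly away from the robot (within 0.3 rad). The pad's axis is at x = -30 mm, the tag at x = +45 mm, both at y = 0
- pad_a_top (a point): centre of the flat black rubber top of the round steel pad on stand_a, 50 mm across; 64 mm above the bench at rest. It moves down with the pad
- pad_a (a joint): how far that pad is pressed down, in m: 0 at rest, at most 0.016; it springs back when let go. All three start to give at about 1 N; past that one is clearly softer than the other two: 4 N sinks it by about 15 mm and the others by 3 to 6 mm; 8 N sinks the stiffest by 6 to 7 mm. Which is softest cannot be seen while they are not pressed
- tag_a_top (a point): centre of the upper edge of the red tag on stand_a: an upright tab 10 mm (along the stand's x) by 42 mm (along its y), standing out of a black guide 24 x 54 mm whose top is 44 mm above the bench. The edge is 67 to 70 mm above the bench when the tag is up and 48 mm when it is fully down
- tag_a (a joint): how far that tag is pushed straight down, in m: 0 to 0.003 at the start (up), 0.022 fully down. It slides stiffly (about 3 N) and stays where it is left
- stand_b: one of three identical-looking check stands in a row across the bench (left, middle, right: any of them may be in any place), 0.8 kg, loose on the bench: a white base plate 130 x 80 x 12 mm high, carrying a round spring pad and a red tag. Origin at the centre of its underside, on the bench; z up. Its own x axis points along the 130 mm, from the pad to the tag, roughly away from the robot (within 0.3 rad). The pad's axis is at x = -30 mm, the tag at x = +45 mm, both at y = 0
- pad_b_top (a point): centre of the flat black rubber top of the round steel pad on stand_b, 50 mm across; 64 mm above the bench at rest. It moves down with the pad
- pad_b (a joint): how far that pad is pressed down, in m: 0 at rest, at most 0.016; it springs back when let go. All three start to give at about 1 N; past that one is clearly softer than the other two: 4 N sinks it by about 15 mm and the others by 3 to 6 mm; 8 N sinks the stiffest by 6 to 7 mm. Which is softest cannot be seen while they are not pressed
- tag_b_top (a point): centre of the upper edge of the red tag on stand_b: an upright tab 10 mm (along the stand's x) by 42 mm (along its y), standing out of a black guide 24 x 54 mm whose top is 44 mm above the bench. The edge is 67 to 70 mm above the bench when the tag is up and 48 mm when it is fully down
- tag_b (a joint): how far that tag is pushed straight down, in m: 0 to 0.003 at the start (up), 0.022 fully down. It slides stiffly (about 3 N) and stays where it is left
- stand_c: one of three identical-looking check stands in a row across the bench (left, middle, right: any of them may be in any place), 0.8 kg, loose on the bench: a white base plate 130 x 80 x 12 mm high, carrying a round spring pad and a red tag. Origin at the centre of its underside, on the bench; z up. Its own x axis points along the 130 mm, from the pad to the tag, roughly away from the robot (within 0.3 rad). The pad's axis is at x = -30 mm, the tag at x = +45 mm, both at y = 0
- pad_c_top (a point): centre of the flat black rubber top of the round steel pad on stand_c, 50 mm across; 64 mm above the bench at rest. It moves down with the pad
- pad_c (a joint): how far that pad is pressed down, in m: 0 at rest, at most 0.016; it springs back when let go. All three start to give at about 1 N; past that one is clearly softer than the other two: 4 N sinks it by about 15 mm and the others by 3 to 6 mm; 8 N sinks the stiffest by 6 to 7 mm. Which is softest cannot be seen while they are not pressed
- tag_c_top (a point): centre of the upper edge of the red tag on stand_c: an upright tab 10 mm (along the stand's x) by 42 mm (along its y), standing out of a black guide 24 x 54 mm whose top is 44 mm above the bench. The edge is 67 to 70 mm above the bench when the tag is up and 48 mm when it is fully down
- tag_c (a joint): how far that tag is pushed straight down, in m: 0 to 0.003 at the start (up), 0.022 fully down. It slides stiffly (about 3 N) and stays where it is left
- clamp_knob: spare black clamp knob, 30 mm across and 30 mm high, standing loose between two stands; not part of the job. Origin at the centre of its underside
- collet: loose brass ring, 30 mm across and 22 mm high, lying between two stands; not part of the job. Origin at the centre of its underside
- screwdriver: loose screwdriver lying on the bench, nearer the robot than the stands, on its left; not part of the job. Origin near the middle of its length
- oil: loose yellow oil bottle, 44 mm across and 110 mm high, upright, right of the stands; not part of the job. Origin at the centre of its underside
- mug: loose blue mug, 80 mm across and 90 mm high, upright, beyond the left stand; not part of the job. Origin at the centre of its underside
- wax: loose white jar, 60 mm across and 55 mm high, upright, beyond the stands; not part of the job. Origin at the centre of its underside
- bit_tray: loose blue tray of drill bits, 100 x 160 x 30 mm high, beyond the stands; not part of the job. Origin at the centre of its underside
Not all that is in view belongs to the job. Leave any yellow look-alike of the stand_c alone.

How it is judged:
On the way, in this order (a step that is already met when the one before it is completed fails the run):
1. the left pad is pressed down by more than 2 mm (((world y of stand_a above 0.11 m and value of joint pad_a above 0.002 m) or (world y of stand_b above 0.11 m and value of joint pad_b above 0.002 m) or (world y of stand_c above 0.11 m and value of joint pad_c above 0.002 m))), for 0.1 s.
2. the middle pad is pressed down by more than 2 mm (((world y of stand_a between -0.11 and 0.11 m and value of joint pad_a above 0.002 m) or (world y of stand_b between -0.11 and 0.11 m and value of joint pad_b above 0.002 m) or (world y of stand_c between -0.11 and 0.11 m and value of joint pad_c above 0.002 m))), for 0.1 s.
3. the right pad is pressed down by more than 2 mm (((world y of stand_a below -0.11 m and value of joint pad_a above 0.002 m) or (world y of stand_b below -0.11 m and value of joint pad_b above 0.002 m) or (world y of stand_c below -0.11 m and value of joint pad_c above 0.002 m))), for 0.1 s.
4. the tag of the softest pad is pushed all the way down (((y of pad_a_top in the frame of stand_a above 2e-05 m and value of joint tag_a above 0.019 m) or (y of pad_b_top in the frame of stand_b above 2e-05 m and value of joint tag_b above 0.019 m) or (y of pad_c_top in the frame of stand_c above 2e-05 m and value of joint tag_c above 0.019 m))), for 0.2 s.
At the end, for the whole second after the job is handed in: Pads pressed over 2 mm for 0.1 s each, left (+y), middle, right; then the softest pad's tag down over 19 of 22 mm, the other tags up (under 6 mm), all pads sprung back (within 2 mm), stands upright, at rest, within 30 mm of their starts (((y of pad_a_top in the frame of stand_a above 2e-05 m and value of joint tag_a above 0.019 m) or (y of pad_b_top in the frame of stand_b above 2e-05 m and value of joint tag_b above 0.019 m) or (y of pad_c_top in the frame of stand_c above 2e-05 m and value of joint tag_c above 0.019 m)) and (y of pad_a_top in the frame of stand_a above 2e-05 m or value of joint tag_a below 0.006 m) and (y of pad_b_top in the frame of stand_b above 2e-05 m or value of joint tag_b below 0.006 m) and (y of pad_c_top in the frame of stand_c above 2e-05 m or value of joint tag_c below 0.006 m) and value of joint each of pad_a, pad_b, pad_c below 0.002 m and distance of each of stand_a, stand_b, stand_c from where it was at the start of the episode below 0.03 m and angle between each of stand_a, stand_b, stand_c's own z axis and vertical below 0.1 rad and linear speed of each of stand_a, stand_b, stand_c below 0.02 m/s); the robot touches nothing.
It fails at once if the tag of a pad that is not the softest is pushed down (more than 6 mm) ((y of pad_a_top in the frame of stand_a below 2e-05 m and value of joint tag_a above 0.006 m) or (y of pad_b_top in the frame of stand_b below 2e-05 m and value of joint tag_b above 0.006 m) or (y of pad_c_top in the frame of stand_c below 2e-05 m and value of joint tag_c above 0.006 m)).
It fails at once if a stand is lifted (more than 12 mm), tipped (more than 0.2 rad) or shoved away (more than 30 mm) (height (world z) of any of stand_a, stand_b, stand_c above 0.012 m or angle between any of stand_a, stand_b, stand_c's own z axis and vertical above 0.2 rad or distance of any of stand_a, stand_b, stand_c from where it was at the start of the episode above 0.03 m).
It fails at once if another thing on the bench is moved, lifted or knocked over (more than 30 mm) (distance of any of clamp_knob, collet, screwdriver, oil, mug, wax, bit_tray from where it was at the start of the episode above 0.03 m or angle between any of clamp_knob, collet, oil, mug, wax, bit_tray's own z axis and vertical above 0.4 rad).
It also fails if it takes over 51 s, if anything falls off the work surface, if the arm or the gripper's body presses on something with over 40 N, if the wrist force passes 120 N, or if a joint passes its speed limit or range.

## Working session

There is one attempt and no reset: what is moved stays moved. The work goes in short steps, Python scripts to look and compute and a shell command to move; the robot and the scene stay as the last step left them, time stands still between calls to the robot, and variables do not carry over. Pictures are saved under pics/ and viewed, at most 10 in all, crops included, and the job is handed in when it is done.

```bash
mkdir -p pics; python3 - <<'E'
from workcell import manip, eyes
import cv2,numpy as np
for n in("top","scene"):
    p,d=eyes.camera(n); cv2.imwrite(f"pics/{n}0.png",p[:,:,::-1]); np.save(f"pics/{n}0.npy",d)
    print(n,eyes.camera_params(n))
print(manip.get_obs())
E
```

```text
top {'fx': 529.9215180809906, 'fy': 529.9215180809906, 'cx': 274.05418392897207, 'cy': 206.60834768617596, 'world_from_camera': array([[-0.05272628, -0.9772757 ,  0.20530988,  0.25024279],
       [-0.99860694,  0.05118175, -0.01283012, -0.00608623],
       [ 0.00203045, -0.20570036, -0.97861292,  1.48773811],
       [ 0.        ,  0.        ,  0.        ,  1.        ]])}
scene {'fx': 422.1439552490072, 'fy': 422.1439552490072, 'cx': 277.8512699795805, 'cy': 213.73166088334625, 'world_from_camera': array([[ 0.17665105,  0.75192397, -0.63514152,  1.21253207],
       [ 0.98425472, -0.13095695,  0.11871364, -0.13857763],
       [ 0.00608743, -0.64611192, -0.7632184 ,  0.87936819],
       [ 0.        ,  0.        ,  0.        ,  1.        ]])}
{'clock': 0.1, 'joint_pos': array([ 1.25339106,  0.33283596, -0.06468733,  1.46084331,  0.02157127,
        1.34992757, -0.08850492]), 'joint_velocities': array([-1.38086633e-04, -2.99202802e-03, -1.00410581e-04, -3.13775393e-03,
       -6.46718422e-05, -1.05982178e-03,  5.96540517e-04]), 'tau': array([ 1.75266643e-03, -6.26747274e+01,  4.94772813e-02, -3.92426598e+01,
        1.64087140e-02,  6.94291550e-03, -3.07413598e-05]), 'position': array([ 0.18149538, -0.59771102,  0.23058512]), 'ee_rot': array([ 9.89155988e-01,  1.46867275e-01, -1.14691483e-04, -6.50095223e-04]), 'ft_force': array([-0.056057  ,  0.35852909, -0.99002778]), 'torque': array([0.01225683, 0.01046066, 0.01205506]), 'grasp_force': 0.0, 'grip_width': 1.0032283227689363}
```

View pics/top0.png

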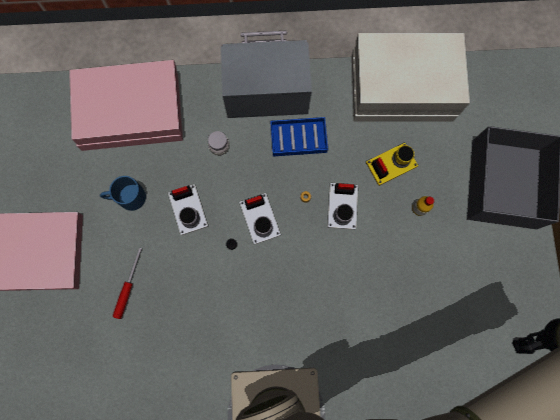

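View pics/scene0.png

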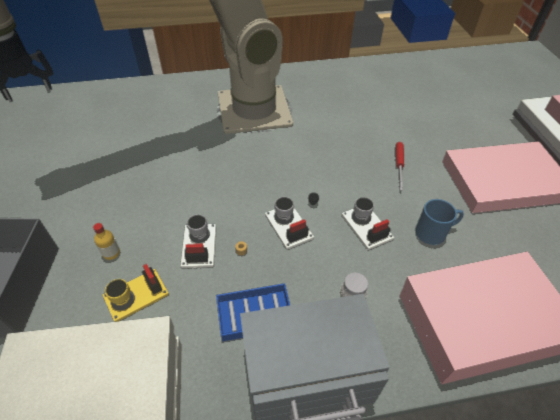

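The top view shows three white stands: left near (188,209), middle near (260,219) and right near (344,205). The yellow look-alike at (392,163) does not fit, because the stands are white. I'll enlarge the row to confirm.

```bash
python3 - <<'E'
import cv2
p=cv2.imread("pics/top0.png")[170:255,160:370]
cv2.imwrite("pics/crop0.png",cv2.resize(p,None,fx=3.8,fy=3.8,interpolation=cv2.INTER_CUBIC))
E
```

```text
(no output)
```

View pics/crop0.png

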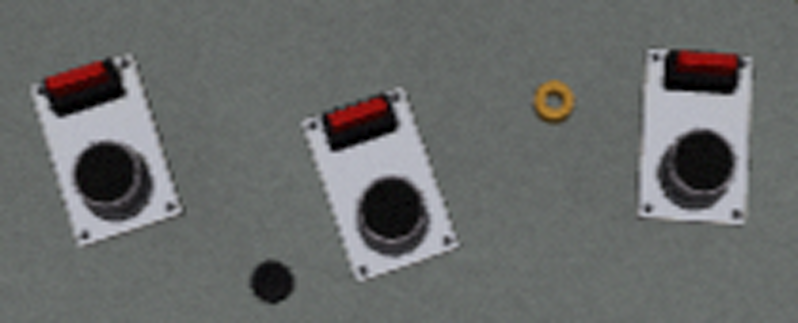

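The crop shows the pad tops at (106,173), (392,207) and (703,160), and the red tag edges at about (75,74), (357,111) and (708,58). All three stands are white. The knob is at (272,282) and the ring at (553,101).

```bash
cat > h.py <<'E'
import numpy as np
from workcell import eyes
def proj(u,v,z,n="top"):
    c=eyes.camera_params(n);T=c["world_from_camera"]
    r=T[:3,:3]@[(u-c["cx"])/c["fx"],(v-c["cy"])/c["fy"],1]
    return T[:3,3]+r*(z-T[2,3])/r[2]
E
python3 - <<'E'
from h import *
d=np.load("pics/top0.npy")
c=eyes.camera_params("top");T=c["world_from_camera"]
np.set_printoptions(precision=4,suppress=True)
for n,pc,tc in(("L",(106,173),(75,74)),("M",(392,207),(357,111)),("R",(703,160),(708,58))):
    f=lambda q:(q[0]/3.8+160-.37,q[1]/3.8+170-.37)
    P=proj(*f(pc),.064);G=proj(*f(tc),.0685);D=G-P
    u,v=f(pc);z=d[int(round(v)),int(round(u))]
    Q=T@[(u-c["cx"])/c["fx"]*z,(v-c["cy"])/c["fy"]*z,z,1]
    print(n,P,G,"sep",np.hypot(D[0],D[1]),"yaw",np.degrees(np.arctan2(D[1],D[0])),"depth pt",Q[:3])
from scipy.spatial.transform import Rotation as R
from workcell import manip
print(R.from_quat(manip.get_obs()["ee_rot"]).as_matrix())
E
```

```text
L [0.5375 0.2129 0.064 ] [0.6108 0.2332 0.0685] sep 0.07615282998179561 yaw 15.49171236651342 depth pt [0.5372 0.2127 0.065 ]
M [0.5019 0.0085 0.064 ] [0.5727 0.0303 0.0685] sep 0.07409920280927651 yaw 17.10763907962361 depth pt [0.5026 0.0085 0.0601]
R [ 0.5245 -0.2172  0.064 ] [ 0.5988 -0.2262  0.0685] sep 0.07485944598491208 yaw -6.917412893608017 depth pt [ 0.5251 -0.2176  0.061 ]
[[ 0.9569  0.2905 -0.0004]
 [ 0.2905 -0.9569  0.0013]
 [-0.     -0.0013 -1.    ]]
```

```bash
python3 -m crank '[[[0,2.8,3.5,0,0,0,0],[0,2.8,3.5,0,0,0,0],[0,2.8,3.5,0,0,0,0],[0,2.8,3.5,0,0,0,0],[0,2.8,3.5,0,0,0,0],[0,2.8,3.5,0,0,0,0],[0,2.8,3.5,0,0,0,0],[0,2.8,3.5,0,0,0,0],[0,2.8,3.5,0,0,0,0],[0,2.8,3.5,0,0,0,0],[0,0.8,4.6,0,0,0,0],[0,0.8,4.6,0,0,0,0],[0,0.8,4.6,0,0,0,0],[0,0.8,4.6,0,0,0,0],[0,0.8,4.6,0,0,0,0],[0,0.8,4.6,0,0,0,0],[0,0.8,4.6,0,0,0,0],[0,0.8,4.6,0,0,0,0],[0,0.8,4.6,0,0,0,0],[0,0,0,0,0,0,0]]]' 20
```

```text
clock: 2.6
position: [0.5327, 0.1702, 0.231]
ee_rot: [0.989, 0.15, -0.0, -0.001]
ft_force: [-0.4, 0.3, 0.0]
grip_width: 0.002
grasp_force: 0.0
```

```bash
python3 -m crank '[[[0,0.5,4.3,0,0,0,0],[0,0,0,-4,0,0,0],[0,0,0,-4,0,0,0],[0,0,0,-4,0,0,0],[0,0,0,-3,0,0,0],[0,0,0,0,0,0,0],[0,0,0,0,0,0,0],[0,0,0,0,0,0,0]]]'
```

```text
clock: 3.6
position: [0.5395, 0.2091, 0.0829]
ee_rot: [0.989, 0.147, 0.001, -0.0]
ft_force: [1.0, -0.4, -0.4]
grip_width: -0.005
grasp_force: 0.0
```

```bash
python3 -m crank '[[[0,0,0.3,-0.8,0,0,0],[0,0,0,-0.5,0,0,0],[0,0,0,-0.5,0,0,0],[0,0,0,-0.4,0,0,0],[0,0,0,-0.1,0,0,0],[0,0,0,0,0,0,0],[0,0,0,0,0,0,0],[0,0,0,0,0,0,0]]]'
```

```text
clock: 4.6
position: [0.5386, 0.212, 0.0585]
ee_rot: [0.989, 0.147, 0.0, 0.0]
ft_force: [-2.5, 0.0, 1.7]
grip_width: 0.004
grasp_force: 1.0
```

```bash
python3 -m crank '[[[0,0,0,-0.2,0,0,0],[0,0,0,0,0,0,0],[0,0,0,0,0,0,0],[0,0,0,0,0,0,0]]]'
```

```text
clock: 5.1
position: [0.5388, 0.212, 0.0564]
ee_rot: [0.989, 0.147, 0.0, -0.0]
ft_force: [-0.9, 1.3, 2.1]
grip_width: -0.005
grasp_force: 1.2
```

```bash
cat > avg.py <<'E'
from workcell import manip,eyes
import numpy as np
F=[]
for i in range(14):
    eyes.camera("wrist");o=manip.get_obs();F.append([o["ft_force"][2],o["position"][2]])
F=np.array(F);print(F.mean(0).round(4),(F.std(0)/14**.5).round(4),o["clock"])
E
python3 avg.py
```

```text
[2.3175 0.0564] [0.1356 0.    ] 5.8
```

```bash
python3 -m crank '[[[0,0,0,2,0,0,0],[0,0,0,3,0,0,0],[0,0,0,0,0,0,0],[0,0,0,0,0,0,0]]]'; python3 avg.py
```

```text
clock: 6.3
position: [0.5385, 0.2117, 0.1065]
ee_rot: [0.989, 0.147, -0.0, 0.0]
ft_force: [0.2, -0.3, -0.5]
grip_width: 0.002
grasp_force: 0.0
[0.1767 0.106 ] [0.0947 0.0001] 7.0
```

```bash
python3 -m crank '[[[0,-0.7,-4,0,0,0,0],[0,-0.7,-4,0,0,0,0],[0,-0.7,-4,0,0,0,0],[0,-0.7,-4,0,0,0,0],[0,-0.8,-4.2,0,0,0,0],[0,0,0,-1.5,0,0,0],[0,0,0,-1.5,0,0,0],[0,0,0,-0.8,0,0,0],[0,0,0,-0.5,0,0,0],[0,0,0,0,0,0,0],[0,0,0,0,0,0,0]]]'
```

```text
clock: 8.38
position: [0.5029, 0.0103, 0.0637]
ee_rot: [0.989, 0.147, 0.0, 0.0]
ft_force: [-0.3, 0.7, 1.0]
grip_width: 0.003
grasp_force: 0.5
```

```bash
python3 -m crank '[[[0,0,0,-0.4,0,0,0],[0,0,0,-0.3,0,0,0],[0,0,0,0,0,0,0],[0,0,0,0,0,0,0]]]'; python3 avg.py
```

```text
clock: 8.88
position: [0.5032, 0.0101, 0.0567]
ee_rot: [0.989, 0.147, 0.001, 0.0]
ft_force: [1.5, 2.2, 5.6]
grip_width: -0.002
grasp_force: 2.4
[4.7209 0.0565] [0.1587 0.    ] 9.575
```

```bash
python3 -m crank '[[[0,0,0,2,0,0,0],[0,0,0,3,0,0,0],[0,0.2,-4.2,0,0,0,0],[0,0.4,-4.6,0,0,0,0],[0,0.4,-4.6,0,0,0,0],[0,0.4,-4.6,0,0,0,0],[0,0.8,-4.6,0,0,0,0],[0,0,0,-1.5,0,0,0],[0,0,0,-1.5,0,0,0],[0,0,0,-0.8,0,0,0],[0,0,0,-0.5,0,0,0],[0,0,0,0,0,0,0],[0,0,0,0,0,0,0]]]'
```

```text
clock: 11.2
position: [0.525, -0.2159, 0.0639]
ee_rot: [0.989, 0.147, 0.0, 0.0]
ft_force: [-0.0, 0.5, 0.7]
grip_width: -0.006
grasp_force: 0.5
```

```bash
python3 -m crank '[[[0,0,0,-0.4,0,0,0],[0,0,0,-0.3,0,0,0],[0,0,0,0,0,0,0],[0,0,0,0,0,0,0]]]'; python3 avg.py
```

```text
clock: 11.7
position: [0.5252, -0.2161, 0.0571]
ee_rot: [0.989, 0.147, 0.001, 0.0]
ft_force: [-1.4, 1.5, 8.5]
grip_width: -0.0
grasp_force: 4.2
[8.2397 0.0571] [0.1509 0.    ] 12.4
```

```bash
python3 -m crank '[[[0,0,0,2,0,0,0],[0,0,0,3,0,0,0],[0,0,0,0,0,0,0],[0,0,0,0,0,0,0]]]'; python3 avg.py
```

```text
clock: 12.9
position: [0.5243, -0.2162, 0.1064]
ee_rot: [0.989, 0.147, -0.0, 0.0]
ft_force: [-0.3, -0.6, -0.2]
grip_width: -0.002
grasp_force: 0.0
[0.3177 0.106 ] [1.142e-01 1.000e-04] 13.6
```

The net forces at about 7.5 mm are roughly 2.1 N (left), 4.5 N (middle) and 8.0 N (right), so the left spring is softest. Next is the left tag, at (0.610, 0.233).

```bash
python3 -m crank '[[[0,0,0,3,0,0,0],[0,0.8,4.5,0,0,0,0],[0,0.8,4.5,0,0,0,0],[0,0.8,4.5,0,0,0,0],[0,0.8,4.5,0,0,0,0],[0,0.8,4.5,0,0,0,0],[0,0.8,4.5,0,0,0,0],[0,0.9,4.5,0,0,0,0],[0,0.9,4.5,0,0,0,0],[0,0.9,4.5,0,0,0,0],[0,0.9,4.4,0,0,0,0],[0,0,0,0,0,0,0],[0,0,0,0,0,0,0]]]'
python3 - <<'E'
from h import *
import cv2
p,d=eyes.camera("wrist");q,d=eyes.camera("scene")
cv2.imwrite("pics/w1.png",np.hstack([p[::,:,::-1],cv2.resize(q[160:300,320:480,::-1],(480,420))])[:, :]) if 0 else None
a=cv2.resize(p,(448,336));b=cv2.resize(q[170:275,320:425],(336,336),interpolation=cv2.INTER_CUBIC)
cv2.imwrite("pics/w1.png",np.hstack([a,b])[:,:,::-1])
E
```

```text
clock: 15.22
position: [0.6087, 0.2324, 0.136]
ee_rot: [0.989, 0.147, -0.0, 0.0]
ft_force: [0.2, -1.2, 0.2]
grip_width: 0.001
grasp_force: 0.0
```

View pics/w1.png

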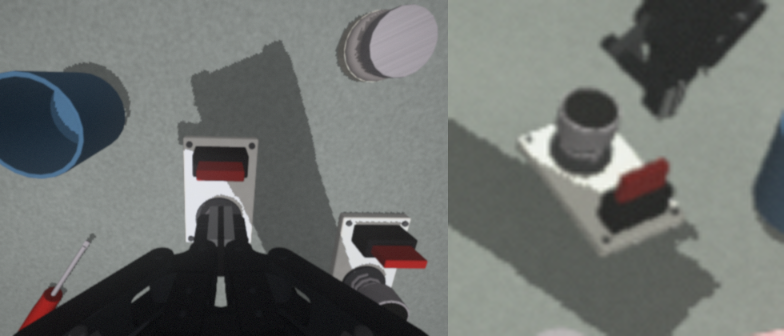

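The wrist half shows the left stand's tag, with its upper edge at about (220,175) scaled, which is (275,219) at full size. The scene half shows the shut fingertips above the tag. One check of the tag position from the wrist view:

```bash
python3 - <<'E'
from h import *
from workcell import manip
from scipy.spatial.transform import Rotation as R
c=eyes.camera_params("wrist");o=manip.get_obs();B=np.eye(4);B[:3,:3]=R.from_quat(o["ee_rot"]).as_matrix();B[:3,3]=o["position"]
T=B@c["hand_eye"];print(o["position"],T[:3,3])
for v in(205,212,219,225):
    r=T[:3,:3]@[(275-c["cx"])/c["fx"],(v-c["cy"])/c["fy"],1];print(v,T[:3,3]+r*(.0685-T[2,3])/r[2])
E
```

```text
[0.60896756 0.23130591 0.13624897] [0.68911951 0.2555401  0.27857868]
205 [0.6209132  0.23492875 0.0685    ]
212 [0.61604067 0.23345192 0.0685    ]
219 [0.61109444 0.23195276 0.0685    ]
225 [0.60679487 0.2306496  0.0685    ]
```

```bash
python3 -m crank '[[[0,0.2,0.1,-3,0,0,0],[0,0,0,-2,0,0,0],[0,0,0,-1.2,0,0,0],[0,0,0,-0.5,0,0,0],[0,0,0,-0.5,0,0,0],[0,0,0,-0.5,0,0,0],[0,0,0,-0.5,0,0,0],[0,0,0,-0.4,0,0,0],[0,0,0,0,0,0,0],[0,0,0,0,0,0,0],[0,0,0,0,0,0,0]]]'
```

```text
clock: 16.7
position: [0.6106, 0.2341, 0.0503]
ee_rot: [0.989, 0.147, 0.0, -0.0]
ft_force: [1.2, 1.1, 0.1]
grip_width: 0.001
grasp_force: 0.5
```

```bash
python3 -m crank '[[[0,0,0,-0.2,0,0,0],[0,0,0,-0.2,0,0,0],[0,0,0,-0.1,0,0,0],[0,0,0,0,0,0,0],[0,0,0,0,0,0,0]]]'
```

```text
clock: 17.32
position: [0.6122, 0.2347, 0.0499]
ee_rot: [0.989, 0.147, 0.002, 0.0]
ft_force: [-8.9, -6.0, 34.7]
grip_width: 0.0
grasp_force: 17.2
```

It has bottomed out at about 35 N, so I'll lift clear and check.

```bash
python3 -m crank '[[[0,0,0,2,0,0,0],[0,0,0,5,0,0,0],[0,0,0,5,0,0,0],[0,-3,-3,3,0,0,0],[0,-4,-4,0,0,0,0],[0,-4,-4,0,0,0,0],[0,0,-5,0,0,0,0],[0,0,-5,0,0,0,0],[0,0,0,0,0,0,0],[0,0,0,0,0,0,0]]]'
python3 - <<'E'
from h import *
import cv2
t,_=eyes.camera("top");q,d=eyes.camera("scene");T=eyes.camera_params("scene");W=T["world_from_camera"]
hsv=cv2.cvtColor(q,cv2.COLOR_RGB2HSV)
m=((hsv[...,0]<8)|(hsv[...,0]>172))&(hsv[...,1]>150)&(hsv[...,2]>60)&(d>0)
v,u=np.nonzero(m);P=np.c_[(u-T["cx"])/T["fx"]*d[v,u],(v-T["cy"])/T["fy"]*d[v,u],d[v,u]]@W[:3,:3].T+W[:3,3]
for n,y in(("L",.233),("M",.03),("R",-.226)):
    k=(abs(P[:,1]-y)<.04)&(abs(P[:,0]-.59)<.06);print(n,k.sum(),np.percentile(P[k,2],[5,50,95]).round(3))
a=cv2.resize(t[165:255,150:370],(660,270));b=cv2.resize(q[180:280,170:400],(660,287))
cv2.imwrite("pics/end.png",np.vstack([a,b])[:,:,::-1])
E
```

```text
clock: 18.58
position: [0.5005, 0.0246, 0.1954]
ee_rot: [0.989, 0.147, 0.0, -0.0]
ft_force: [-0.3, 0.9, -0.7]
grip_width: 0.001
grasp_force: 0.0
L 48 [0.047 0.05  0.052]
M 9 [0.066 0.067 0.07 ]
R 48 [0.066 0.069 0.071]
```

View pics/end.png

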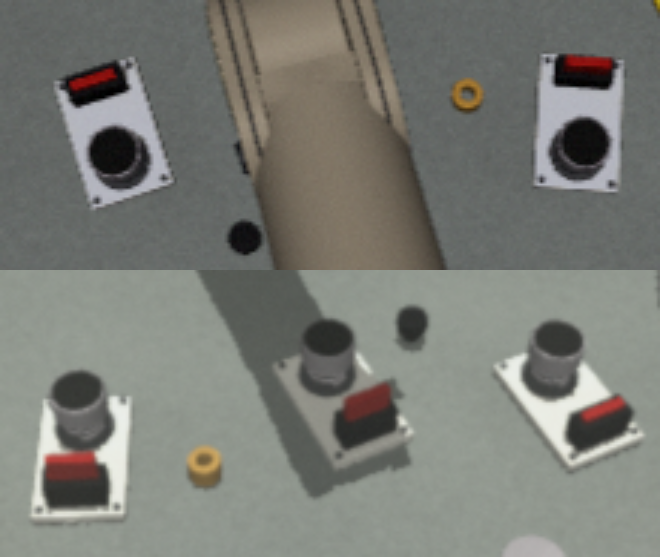

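The left tag (top view (92,80), scene view (603,410)) is down at about 49 mm. The other two are still up at 67–69 mm, all three pads have sprung back, and the arm is clear.

```bash
python3 -c "
from workcell import job
print(job.hand_in())"
```

```text
the job is handed in; nothing more can be done
None
```

I pressed the pads left, middle, right; the left spring was softest (about 2 N against 4.5 N and 8 N at 7 to 8 mm), so I pushed its tag all the way down, left the other two up, moved clear and handed in; no verdict was returned.

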